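# Three clicks on the badge press

### The arm

A 6-joint arm with a two-finger parallel gripper is mounted at the origin on the work surface. World frame = base frame: x ahead of the robot, y to its left, z up, the work surface at z = 0. Lengths are in mm, angles in rad, forces in N, time in s.
With the tool pointing down it reaches from about 350 to 875 mm from the base axis. Payload 4.2 kg.
Tool frame: the origin (TCP) lies at the very end of the fingers, on their centre line; the grasp point (between the pads) lies 19 mm behind it; z points along the fingers, y is the line along which they close (so a half turn about z gives the same grasp; the last joint's range is limited). The gripper opens to 85 mm and grips with 20 to 120 N. Pads are 22 mm wide; open, the fingers measure 114 mm over their backs; the gripper's body (76 mm by 85 mm) begins 54 mm behind the grasp point. The pads swing forward as they close: fully open they stand 13 mm farther back than shut.
Start: joints at [0.259, 0.385, 0.008, 0, -1.194, -0.259], TCP at [624.979, 0.025, 231.312] pointing down, gripper open.
Joint ranges: [-3.14, 3.14], [-1.21, 2.06], [-1.07, 1.41], [-3.16, 2.05], [-2.99, -0.16], [-3.1, 3.1]. Speed limits (rad/s): [2.79, 2.79, 3.14, 3.14, 3.14, 3.14].

### API

Orientations are given as a unit quaternion [x, y, z, w].
In Python, from bench import arm, viewer gives the robot as it stands. The module is installed in compiled form; this text tells all that it offers.
- The arm moves only by the shell command python3 -m jog 'ROWS' [OPENING]. ROWS is a JSON list of rows, 1 to 10 of them, each of 6 numbers: dx, dy, dz in shares of 1000 mm (1.0 is 1000 mm), then a rotation vector rx, ry, rz in a scale on which 1.0 is 2 rad; each row is the pose to reach, as a shift and turn from the pose commanded when the command began, along the tool's axes at that moment; what a row does not reach only later rows make up. A row lasts 1/10 s, in which the tool goes at most 50 mm and 0.15 rad, less where a joint would pass 70% of its speed; a pose out of reach is approached as far as the arm can. OPENING is the finger opening in mm, set as the command begins (- or left out keeps the last). The fingers move at their own pace and stop on an object; the grip force is fixed at half the most. Time passes only in rows, so rows that do not move let the fingers close. It prints the time, the measured TCP pose, the force, the opening and the grip force at its end. No shift or turn number may pass 1 either way. Input that does not fit is refused with a message, and nothing moves.
- arm.read_state(): the state, without advancing time (a new reading comes with each control period).
- viewer.get_image(name): name is "scene" or "side" or "wrist"; returns (picture, depth): 480x640x3 uint8, blue, green, red; 480x640 float32, mm along the optical axis (not along the pixel's ray), 0 where there is no reading.
- viewer.get_calibration(name): a dict with "K" (3x3 intrinsics, pixels), "rvec" (rotation vector, rad) and "tvec" (3), from world to camera coordinates, as OpenCV has them. Camera axes: x right, y down, z forward; pixel columns grow to the right and rows downward; lengths in mm; the calibration is good to about 2 mm. A picture is of the moment at which its call begins: read the wrist's pose just before it. get_calibration takes no time and is no camera call; for the wrist camera it gives the pose at the moment of the call.
- arm.job_done(): hands the job in; it is judged then, once.
The state is a dict: "clock": time; "joints": joint angles; "joint_vel": joint speeds; "joint_efforts": joint torques, N m; "position": TCP position; "ee_rot": TCP orientation; "contact_force": force on the tool from outside, world axes, zero at the start; "wrist_torque": the same for the moment, N m; "gripper_width": finger opening in mm; "grasp_force": force on a finger pad.
Only numpy, scipy, OpenCV 4.12 (cv2) and the standard library are available. Lean on these libraries where they do the work, as an engineer would, in place of code of your own. Each camera call takes 0.05 s, during which the arm holds its last target. There are 200 camera calls.

### The job

Turn the hex hold-down nut on the badge press clockwise by hand until it is fully tight, the hand lever still up. Then bring the lever down exactly three clicks, feeling each one as the pawl drops over a tooth into the next gap, and never past the third; finish the program still holding the lever in the third gap (it springs back if let go). Leave everything else on the bench where it lies.

Things in the scene. Friction and masses are not known exactly. Their poses are not given: they have to be found in the camera images.
- press: the badge press, fixed: base plate 120 mm wide in x, from y = -58 to +188 mm, 15 mm thick; column at y = 37 to 67 mm, 200 high; head 130 to 200 mm high. Origin on the table below the lever's pivot, z up. The hold-down nut stands at x 0, y +150 mm; the lever reaches towards -y in the plane x = +62 mm, past the head's +x flank. Yaw within 0.4 either way
- nut (a joint): angle of the captive steel hex nut about its upright axis, rad: grows clockwise seen from above, 2.0 is the hard stop (fully tight); starts between 0.1 and 0.9. It does not rise or sink; friction about 0.15 N m; stays where it is left
- nut_top (a point): centre of the nut's top face, 42 mm above the table; turns with the nut. The nut is 30 mm across flats, 24 mm tall, on a 52 mm washer; a 16 mm stud stands 8 mm above its top. The flats face along this frame's x axis and every 60 deg from it. z up
- lever: the hand lever: steel bar with a round black rubber grip. Origin on the pivot, 165 mm above the table; own x = pivot axis (level, as the press's x); the lever points along its own -y. At rest, against a stop, it points 0.75 rad above level; it turns down about +x, at most 1.1 rad. A return spring pushes it up with about 5 N at mid-grip all the way; let go, it flies back up
- lever_grip (a point): point on the axis of the lever's rubber grip, 190 mm from the pivot; axes as the lever's. The grip is 26 mm thick and covers 140 to 240 mm from the pivot
- quadrant: toothed steel quadrant on the lever's pivot axis (origin), 21 mm to its side; still during a run, set differently each run: its axes are the lever's rest axes turned down by s, 0 to 0.2 rad. Six teeth; the lever's sprung pawl crests tooth n at lever angle s + 0.2 n - 0.1 below rest and drops into gap n (click n) at s + 0.2 n. At gap 3 the grip point's z here is -107 mm
- tooth4 (a point): the fourth tooth of the quadrant, an 8 mm round steel bar 60 mm from the pivot; the third click is the pawl dropping into the gap just before it. Felt at the grip: the push needed leaps by about 6 N (2 to 8) as the pawl seats in a gap, then sinks gradually over the next crest. Touching tooth 1 at first (also a leap) is no click. The pawl never locks: it must be held
- blank_a: loose pressed-steel badge blank, a disc 58 mm across and 8 mm high, origin under its centre; leave it where it lies
- blank_b: another such badge blank; leave it
- blank_c: another such badge blank; leave it
- marker: loose black marker pen lying down, 13 mm thick, 130 mm long, origin on its underside at mid length; leave it
- tin: loose open steel bowl, 100 mm across, 45 mm high, origin under its centre; leave it
- jar: loose glass jar with steel cap, 66 mm across, 90 mm high, origin under its centre; leave it
- driver: loose 150 mm screwdriver with a red handle lying on the table, origin on its underside at mid length; leave it

How it is judged:
By the outcome, as a careful person would: the job done as asked, in the order asked, and still so for the second after the job is handed in, while the arm keeps its last pose, push and grip.
It also fails if it takes over 72 s, if anything falls off the work surface, if the arm or the gripper's body presses on something with over 40 N, if the wrist force passes 120 N, or if a joint passes its speed limit or range.

## Working session

There is one attempt and no reset: what is moved stays moved. The work goes in short steps, Python scripts to look and compute and a shell command to move; the robot and the scene stay as the last step left them, time stands still between calls to the robot, and variables do not carry over. Pictures are saved under pics/ and viewed, at most 10 in all, crops included, and the job is handed in when it is done.

```bash
mkdir -p pics; cat > h.py <<'E'
import numpy as np, cv2
from bench import arm, viewer
from scipy.spatial.transform import Rotation as R
def shot(n):
    im,d=viewer.get_image(n); c=viewer.get_calibration(n)
    return im,d,c
def cam(c):
    Rm=cv2.Rodrigues(np.array(c["rvec"],float))[0]; t=np.array(c["tvec"],float).ravel()
    return np.array(c["K"]),Rm,t
def ray(c,u,v):
    K,Rm,t=cam(c); d=Rm.T@(np.linalg.inv(K)@[u,v,1]); return -Rm.T@t,d
def onplane(c,u,v,z):
    o,d=ray(c,u,v); return o+d*(z-o[2])/d[2]
def depthpt(c,u,v,z):
    K,Rm,t=cam(c); return Rm.T@(np.linalg.inv(K)@[u,v,1]*z-t)
def cloud(c,d):
    K,Rm,t=cam(c); v,u=np.mgrid[0:480,0:640]
    p=np.stack([u,v,np.ones_like(u)],-1)@np.linalg.inv(K).T*d[...,None]
    return (p-t)@Rm
def proj(c,p):
    K,Rm,t=cam(c); q=K@(Rm@np.asarray(p,float)+t); return q[:2]/q[2]
E
python3 - <<'E'
from h import *
print(arm.read_state())
for n in("scene","side"):
    im,d,c=shot(n); cv2.imwrite(f"pics/{n}0.png",im); np.save(f"{n}0.npy",d); print(n,ray(c,320,240),c["K"][0][0],(d>0).mean())
E
```

```text
{'clock': 0.0, 'joints': array([ 2.58554293e-01,  3.85609443e-01,  6.65191327e-03, -4.69977604e-04,
       -1.19400115e+00, -2.58566712e-01]), 'joint_vel': array([ 9.92365852e-04,  1.07096704e-03, -8.24195403e-04,  6.00760846e-05,
        1.36630798e-03,  4.26563111e-04]), 'joint_efforts': array([-9.55001960e-04, -3.92286408e+01,  1.88399577e+01,  4.18616563e+00,
       -4.72148502e-03,  8.27910434e-07]), 'position': array([ 6.24433657e+02, -1.31470327e-02,  2.30204170e+02]), 'ee_rot': array([-0.70704065,  0.70717204,  0.00073241, -0.00082475]), 'contact_force': array([ 0.13653718,  0.9820541 , -0.24926872]), 'wrist_torque': array([ 0.02316827, -0.0354258 , -0.02170628]), 'grasp_force': 0.0, 'gripper_width': 85.3383053535726}
scene (array([1102.24339031,  368.33272286, 1181.72374651]), array([-0.46918258, -0.32482943, -0.82129929])) 530.0901822036791 0.9960188802083333
side (array([ 186.47371407, -783.71701311, 1017.69487073]), array([ 0.31702131,  0.64442548, -0.69591485])) 528.2825012277704 0.9959928385416666
```

View pics/scene0.png

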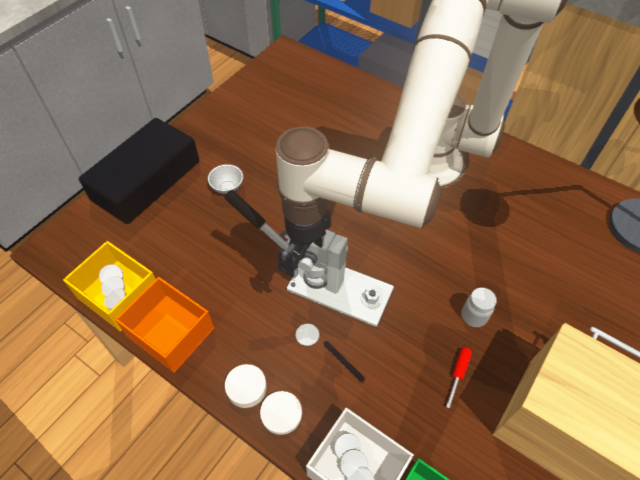

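View pics/side0.png

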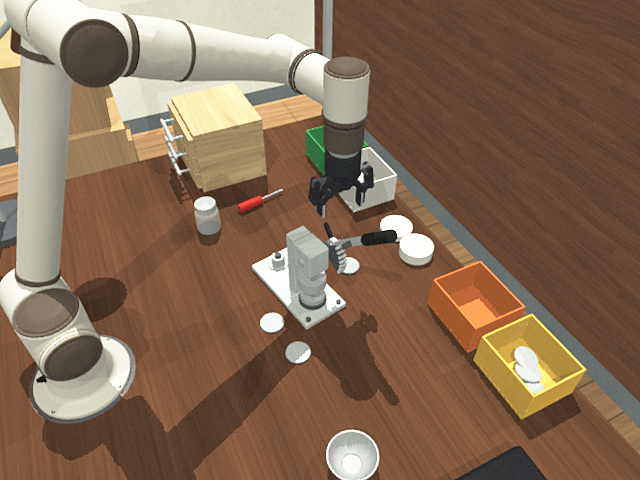

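The scene view shows the press with its nut at about (372,295), lever grip at (243,207), jar at (480,307), driver at (460,375), marker at (343,360). In the side view the nut is at (277,262) and the grip at (379,238). Next I'll measure the plate, the nut and the grip.

```bash
cat > m.py <<'E'
from h import *
P={}
for n in("scene","side"):
    im=cv2.imread(f"pics/{n}0.png"); d=np.load(f"{n}0.npy"); c=viewer.get_calibration(n)
    p=cloud(c,d); hsv=cv2.cvtColor(im,cv2.COLOR_BGR2HSV)
    P[n]=(im,d,c,p,hsv)
    near=(d>0)&(abs(p[...,0]-600)<250)&(abs(p[...,1])<250)
    m=near&(hsv[...,1]<60)&(hsv[...,2]>120)&(p[...,2]>10)&(p[...,2]<20)
    k,l,s,cc=cv2.connectedComponentsWithStats(m.astype(np.uint8))
    i=1+s[1:,4].argmax(); q=p[l==i]; r=cv2.minAreaRect(q[:,:2].astype(np.float32))
    print(n,"plate",r,s[i],q[:,2].mean()); print(cv2.boxPoints(r).round(1).tolist())
    m=near&(hsv[...,2]<75)&(p[...,2]>100)&(p[...,2]<400)
    m&=(im.max(2).astype(int)-im.min(2)<25)
    k,l,s,cc=cv2.connectedComponentsWithStats(m.astype(np.uint8))
    for i in range(1,k):
        if s[i,4]>60: print("dark",s[i],cc[i].round(),p[l==i].mean(0).round(1))
for n,(u,v) in dict(scene=(372,295),side=(277,262)).items():
    im,d,c,p,h=P[n]; w=p[v-25:v+26,u-25:u+26].reshape(-1,3)
    for a,b in((46,56),(38,46)):
        q=w[(w[:,2]>a)&(w[:,2]<b)]; print(n,a,len(q),q.mean(0),np.median(q,0))
E
python3 m.py; python3 - <<'E'
from h import *
im,d,c=shot("wrist"); cv2.imwrite("pics/w0.png",im); np.save("w0.npy",d); print(c, ray(c,320,240))
E
```

```text
scene plate ((525.0029296875, 30.01813507080078), (123.12480926513672, 244.50050354003906), 11.095626831054688) [ 287  267  106   59 2484] 15.145364922157201
[[441.1000061035156, 138.10000610351562], [488.1000061035156, -101.80000305175781], [608.9000244140625, -78.0999984741211], [561.9000244140625, 161.8000030517578]]
dark [225 190  40  38 515] [245. 209.] [ 627.4 -154.1  303.1]
dark [ 278  210   53   67 1235] [301. 244.] [647.2   9.3 335.4]
side plate ((521.2109985351562, 28.78614044189453), (122.6668930053711, 246.98049926757812), 11.28198528289795) [ 252  255   94   73 1707] 16.551177506641697
[[436.8999938964844, 137.89999389648438], [485.20001220703125, -104.30000305175781], [605.5, -80.30000305175781], [557.2000122070312, 161.89999389648438]]
dark [ 309  154   65   62 1795] [339. 181.] [611.2 -11.9 336.1]
dark [361 230  36  16 410] [379. 237.] [ 615.2 -169.3  308. ]
dark [328 246  12  24 135] [334. 256.] [577.5 -57.8 168.6]
scene 46 35 [509.38710376 113.9807157   49.85740291] [509.64487481 113.74476472  50.00944184]
scene 38 85 [510.40869646 112.972664    41.75794594] [511.9186527  113.76790455  42.03778601]
side 46 69 [503.30805494  72.27232443  50.7786129 ] [502.76155764 105.39369026  51.18992119]
side 38 84 [503.85597898  86.13799635  42.66349249] [502.06752633 105.29004535  42.92777531]
{'K': array([[414.06508252,   0.        , 320.20477587],
       [  0.        , 414.06508252, 236.16679267],
       [  0.        ,   0.        ,   1.        ]]), 'rvec': array([1.39737242e-03, 3.09982764e+00, 4.98694997e-01]), 'tvec': array([623.23972311, -41.79623145, 379.94976445])} (array([623.94913634, -79.83900591, 372.62542764]), array([-0.00123528,  0.32242965, -0.94663802]))
```

View pics/w0.png

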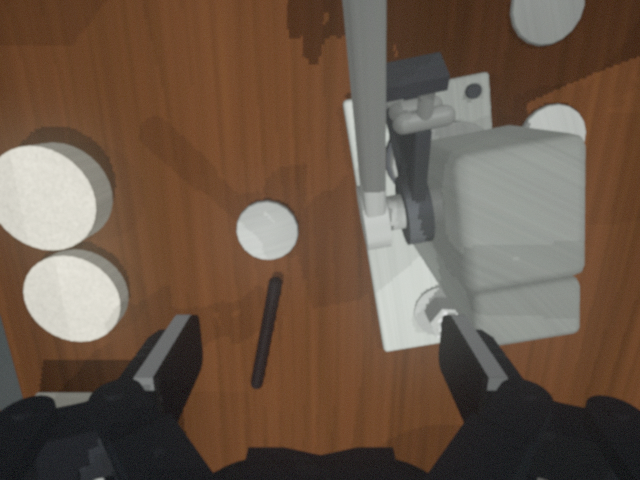

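The wrist view shows the press at right, the nut hidden behind the left-hand finger at about (440,310), blanks at (268,230), (548,15) and (555,125), and the marker at (268,333). I'll move to view the nut properly.

The rows are not in the units I measure in: shifts go in shares of 1000 mm and turns go in shares of 2 rad. I convert before sending: 117 mm / 1000 = 0.117, 90 mm / 1000 = 0.09.

```bash
python3 -m jog '[[-0.02, 0.03, 0, 0, 0, 0], [-0.04, 0.06, 0, 0, 0, 0], [-0.06, 0.09, 0, 0, 0, 0], [-0.08, 0.117, 0, 0, 0, 0], [-0.08, 0.117, 0, 0, 0, 0], [-0.08, 0.117, 0, 0, 0, 0]]'; cat > nut.py <<'E'
from h import *
import sys
im,d,c=shot("wrist"); np.save("w.npy",d); cv2.imwrite(sys.argv[1],im)
p=cloud(c,d)
near=(d>0)&(np.hypot(p[...,0]-507,p[...,1]-112)<40)
m=near&(p[...,2]>37)&(p[...,2]<46)
ys,xs=np.nonzero(m); print("nut px",xs.mean(),ys.mean(),len(xs),"z",np.median(p[m][:,2]))
q=p[m]; h=cv2.convexHull(q[:,:2].astype(np.float32)); print("hull c",cv2.minEnclosingCircle(h),cv2.minAreaRect(h))
# hex orientation: phase of 6th harmonic of hull
P=h[:,0]; ctr=(P.max(0)+P.min(0))/2
ts=np.radians(np.arange(0,180,1.0)); W=np.array([np.ptp(P@[np.cos(t),np.sin(t)]) for t in ts])
W3=(W[:60]+W[60:120]+W[120:])/3; print("flat dir deg mod60",W3.argmin(),W3.min(),W3.max(),ctr)
s=near&(p[...,2]>47)&(p[...,2]<54); print("stud",np.median(p[s],0),s.sum())
u,v=proj(c,[507,112,42]).astype(int); print(u,v)
cv2.imwrite(sys.argv[1].replace(".png","c.png"),cv2.resize(im[max(v-60,0):v+60,max(u-80,0):u+80],None,fx=5,fy=5,interpolation=cv2.INTER_CUBIC))
E
python3 nut.py pics/w1.png
```

```text
clock: 0.75
position: [507.7, 80.4, 231.6]
ee_rot: [0.708, -0.707, 0.0, -0.0]
contact_force: [0.7, 0.1, 0.3]
gripper_width: 85.5
grasp_force: 0.0
nut px 320.4327784891165 237.71318822023048 781 z 41.448434228313644
hull c ((507.1143493652344, 113.11470031738281), 17.130754470825195) ((507.1388854980469, 113.26664733886719), (30.123676300048828, 33.98870849609375), 26.336896896362305)
flat dir deg mod60 26 30.39494577234341 33.88550404018937 [507.13068  113.039246]
stud [507.56183782 113.14848285  49.50193028] 287
320 238
```

View pics/w1c.png

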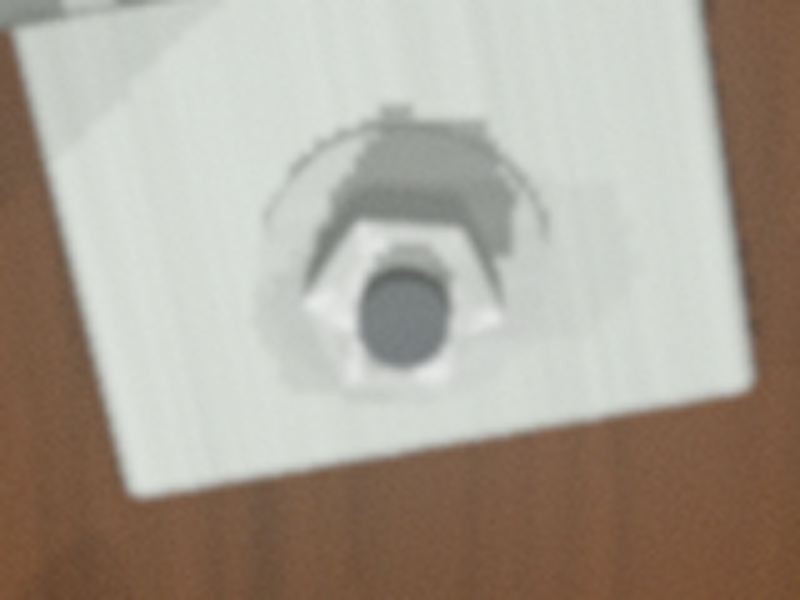

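Nut: centre (507.2, 113.1), top about z 41.5, flats at 26° mod 60. That puts the nut angle near 0.79, so about 1.21 rad remain. I'll grasp the 86° flats, which keeps the camera away from the column.

To row units: -32.7 mm / 1000 = -0.0327, -24 mm / 1000 = -0.024, 1.5 rad / 2 = 0.75.

```bash
python3 -m jog '[[-0.008, 0, 0, 0, 0, 0.075], [-0.016, 0, 0, 0, 0, 0.15], [-0.024, 0.0005, 0, 0, 0, 0.225], [-0.0327, 0.0005, 0, 0, 0, 0.3], [-0.0327, 0.0005, 0, 0, 0, 0.375], [-0.0327, 0.0005, 0, 0, 0, 0.45], [-0.0327, 0.0005, 0, 0, 0, 0.525], [-0.0327, 0.0005, 0, 0, 0, 0.6], [-0.0327, 0.0005, 0, 0, 0, 0.675], [-0.0327, 0.0005, 0, 0, 0, 0.75]]' 60 ; python3 -m jog '[[0, 0, 0, 0, 0, 0.07], [0, 0, 0, 0, 0, 0.07], [0, 0, 0, 0, 0, 0.07]]'
python3 - <<'E'
from h import *
s=arm.read_state(); print(s["joints"].round(3),s["position"],R.from_quat(s["ee_rot"]).as_matrix().round(3),s["gripper_width"],s["wrist_torque"])
E
```

```text
clock: 1.8
position: [508.4, 112.1, 230.8]
ee_rot: [-0.031, 1.0, -0.0, -0.0]
contact_force: [-0.6, 0.1, 0.0]
gripper_width: 59.9
grasp_force: 0.0
clock: 2.1
position: [508.0, 112.3, 230.9]
ee_rot: [0.034, 0.999, -0.0, -0.0]
contact_force: [-0.4, -0.3, 0.0]
gripper_width: 60.0
grasp_force: 0.0
[ 0.53   0.207 -0.246  0.    -1.118 -2.168] [508.02079639 112.3195305  230.93078219] [[-0.998  0.067 -0.   ]
 [ 0.067  0.998 -0.   ]
 [ 0.    -0.    -1.   ]] 60.00524589860652 [-0.01013701  0.00840187 -0.02784832]
```

Joint 6 runs negative when tightening, so the 86° grasp would exceed its range. I'll use the 146° flats instead.

To row units: -1.045 rad / 2 = -0.5225.

```bash
python3 -m jog '[[0, 0, 0, 0, 0, -0.075], [0, 0, 0, 0, 0, -0.15], [0, 0, 0, 0, 0, -0.225], [0, 0, 0, 0, 0, -0.3], [0, 0, 0, 0, 0, -0.375], [0, 0, 0, 0, 0, -0.45], [0, 0, 0, 0, 0, -0.5225], [0, 0, 0, 0, 0, -0.5225], [0, 0, 0, 0, 0, -0.5225]]' 60
cat > st.py <<'E'
from h import *
import sys
s=arm.read_state(); M=R.from_quat(s["ee_rot"]).as_matrix()
print("t",round(s["clock"],2),"j",s["joints"].round(3),"p",s["position"].round(1),"w",round(s["gripper_width"],1),"gf",round(s["grasp_force"],1)); print("F",s["contact_force"].round(2),"T",s["wrist_torque"].round(3),"yang",np.degrees(np.arctan2(M[1,1],M[0,1])).round(1))
if len(sys.argv)>3: print("tool delta",(M.T@(np.array(sys.argv[1:4],float)-s["position"])).round(1))
E
python3 st.py 507.2 113.1 24
```

```text
clock: 3.0
position: [507.7, 112.6, 231.2]
ee_rot: [-0.468, 0.884, -0.0, -0.0]
contact_force: [0.3, -0.8, 0.4]
gripper_width: 60.2
grasp_force: 0.0
t 3.0 j [ 0.531  0.206 -0.247  0.    -1.118 -1.128] p [507.7 112.6 231.2] w 60.2 gf 0.0
F [ 0.3  -0.8   0.35] T [0.031 0.046 0.028] yang 145.8
tool delta [-2.000e-01  7.000e-01  2.072e+02]
```

To row units: 207 mm / 1000 = 0.207, 200 mm / 1000 = 0.2.

```bash
python3 -m jog '[[0, 0.0005, 0.04, 0, 0, 0], [0, 0.0005, 0.08, 0, 0, 0], [0, 0.0005, 0.12, 0, 0, 0], [0, 0.0005, 0.15, 0, 0, 0], [0, 0.0005, 0.175, 0, 0, 0], [0, 0.0005, 0.19, 0, 0, 0], [0, 0.0005, 0.2, 0, 0, 0], [0, 0.0005, 0.207, 0, 0, 0], [0, 0.0005, 0.207, 0, 0, 0]]' 60; python3 st.py 507.2 113.1 24
python3 -m jog '[[0, 0, 0, 0, 0, 0], [0, 0, 0, 0, 0, 0], [0, 0, 0, 0, 0, 0], [0, 0, 0, 0, 0, 0], [0, 0, 0, 0, 0, 0], [0, 0, 0, 0, 0, 0]]' 20; python3 st.py
```

```text
clock: 3.9
position: [507.0, 112.9, 23.8]
ee_rot: [-0.469, 0.883, -0.0, -0.0]
contact_force: [-0.2, -0.1, 0.6]
gripper_width: 59.7
grasp_force: 0.0
t 3.9 j [ 0.532  0.462 -0.496 -0.    -0.615 -1.127] p [507.  112.9  23.8] w 59.7 gf 0.0
F [-0.23 -0.13  0.58] T [-0.024  0.017  0.036] yang 145.9
tool delta [-0.3 -0.1 -0.2]
clock: 4.5
position: [508.1, 113.1, 25.6]
ee_rot: [-0.469, 0.883, -0.0, 0.001]
contact_force: [1.1, -1.8, 7.2]
gripper_width: 28.5
grasp_force: 59.8
t 4.5 j [ 5.310e-01  4.590e-01 -4.940e-01  1.000e-03 -6.150e-01 -1.127e+00] p [508.1 113.1  25.6] w 28.5 gf 59.8
F [ 1.09 -1.75  7.22] T [-0.745 -0.229  0.017] yang 145.9
```

Gripped on the flats. Now turn clockwise, easing up 2 mm.

To row units: -2 mm / 1000 = -0.002, 1.05 rad / 2 = 0.525.

```bash
python3 -m jog '[[0, 0, -0.002, 0, 0, 0.025], [0, 0, -0.002, 0, 0, 0.075], [0, 0, -0.002, 0, 0, 0.135], [0, 0, -0.002, 0, 0, 0.195], [0, 0, -0.002, 0, 0, 0.255], [0, 0, -0.002, 0, 0, 0.315], [0, 0, -0.002, 0, 0, 0.375], [0, 0, -0.002, 0, 0, 0.435], [0, 0, -0.002, 0, 0, 0.485], [0, 0, -0.002, 0, 0, 0.525]]'; python3 st.py
python3 -m jog '[[0, 0, 0, 0, 0, 0.02], [0, 0, 0, 0, 0, 0.04], [0, 0, 0, 0, 0, 0.04], [0, 0, 0, 0, 0, 0.04]]'; python3 st.py
```

```text
clock: 5.5
position: [508.3, 112.7, 25.7]
ee_rot: [0.039, 0.999, 0.0, 0.001]
contact_force: [6.8, -4.3, -8.0]
gripper_width: 28.3
grasp_force: 62.1
t 5.5 j [ 5.31e-01  4.59e-01 -4.94e-01  2.00e-03 -6.16e-01 -2.18e+00] p [508.3 112.7  25.7] w 28.3 gf 62.1
F [ 6.77 -4.31 -7.99] T [-1.4   -1.925  0.162] yang 85.6
clock: 5.9
position: [508.2, 112.7, 25.7]
ee_rot: [0.077, 0.997, 0.0, 0.001]
contact_force: [5.4, -4.8, -7.2]
gripper_width: 28.6
grasp_force: 62.1
t 5.9 j [ 5.310e-01  4.590e-01 -4.940e-01  1.000e-03 -6.160e-01 -2.257e+00] p [508.2 112.7  25.7] w 28.6 gf 62.1
F [ 5.39 -4.85 -7.21] T [-1.421 -1.971 -0.182] yang 81.1
```

To row units: 0.04 rad / 2 = 0.02.

```bash
for i in 1; do python3 -m jog '[[0, 0, 0, 0, 0, 0.02], [0, 0, 0, 0, 0, 0.02], [0, 0, 0, 0, 0, 0.02]]' >/dev/null; done; python3 st.py
python3 -m jog '[[0, 0, 0, 0, 0, 0.02], [0, 0, 0, 0, 0, 0.02], [0, 0, 0, 0, 0, 0.02]]' >/dev/null; python3 st.py
python3 -m jog '[[0, 0, 0, 0, 0, 0.02], [0, 0, 0, 0, 0, 0.02], [0, 0, 0, 0, 0, 0.02]]' >/dev/null; python3 st.py
```

```text
t 6.2 j [ 5.310e-01  4.590e-01 -4.940e-01  1.000e-03 -6.160e-01 -2.297e+00] p [508.3 112.7  25.7] w 28.4 gf 62.1
F [ 5.71 -3.96 -8.4 ] T [-1.476 -1.951 -0.106] yang 78.8
t 6.5 j [ 5.300e-01  4.590e-01 -4.940e-01  1.000e-03 -6.160e-01 -2.337e+00] p [508.2 112.6  25.7] w 28.5 gf 62.1
F [ 6.9  -5.69 -8.17] T [-1.453 -1.992 -0.166] yang 76.5
t 6.8 j [ 0.531  0.459 -0.494  0.003 -0.616 -2.374] p [508.2 112.6  25.7] w 28.5 gf 62.2
F [ 6.67 -3.91 -8.11] T [-1.461 -1.916  0.802] yang 74.5
```

To row units: 0.04 rad / 2 = 0.02.

```bash
python3 -m jog '[[0, 0, 0, 0, 0, 0.02], [0, 0, 0, 0, 0, 0.02], [0, 0, 0, 0, 0, 0.02]]' >/dev/null; python3 st.py
python3 -m jog '[[0, 0, 0, 0, 0, 0.015], [0, 0, 0, 0, 0, 0.015], [0, 0, 0, 0, 0, 0.015]]' >/dev/null; python3 st.py
```

```text
t 7.1 j [ 5.310e-01  4.590e-01 -4.940e-01  2.000e-03 -6.170e-01 -2.414e+00] p [507.7 112.7  25.8] w 28.3 gf 65.7
F [ 5.39 -4.96 -6.45] T [-1.218 -1.516  1.038] yang 72.2
t 7.4 j [ 0.532  0.459 -0.495  0.003 -0.618 -2.441] p [507.7 112.7  25.8] w 28.6 gf 68.9
F [ 5.82 -3.49 -6.91] T [-1.185 -1.462  1.789] yang 70.7
```

The torque rose steadily to 1.8 N m against about 0.15 friction, so the hard stop is reached. Now release, rise and check the nut.

To row units: -230 mm / 1000 = -0.23, -205 mm / 1000 = -0.205.

```bash
python3 -m jog '[[0, 0, 0, 0, 0, 0], [0, 0, 0, 0, 0, 0], [0, 0, 0, 0, 0, 0], [0, 0, 0, 0, 0, 0]]' 60 ; python3 -m jog '[[0, 0, -0.01, 0, 0, 0], [0, 0, -0.03, 0, 0, 0], [0, 0, -0.07, 0, 0, 0], [0, 0, -0.115, 0, 0, 0], [0, 0, -0.16, 0, 0, 0], [0, 0, -0.205, 0, 0, 0], [0.032, 0, -0.23, 0, 0, 0], [0.032, 0, -0.23, 0, 0, 0], [0.032, 0, -0.23, 0, 0, 0]]' 85; python3 st.py; python3 nut.py pics/w2.png; python3 - <<'E'
from h import *
for n in("scene","side"):
    im,d,c=shot(n); cv2.imwrite(f"pics/{n}1.png",im); np.save(f"{n}1.npy",d)
    p=cloud(c,d); hsv=cv2.cvtColor(im,cv2.COLOR_BGR2HSV)
    m=(d>0)&(abs(p[...,0]-620)<70)&(abs(p[...,1]+155)<90)&(hsv[...,2]<75)&(p[...,2]>210)&(p[...,2]<380)&(im.max(2).astype(int)-im.min(2)<25)
    k,l,s,cc=cv2.connectedComponentsWithStats(m.astype(np.uint8)); i=1+s[1:,4].argmax(); q=p[l==i]
    e=np.linalg.eigh(np.cov(q.T)); ax=e[1][:,2]; ax*=np.sign(ax[2]); t=(q-q.mean(0))@ax
    print(n,s[i],"mean",q.mean(0).round(1),"axis",ax.round(3),"ext",np.percentile(t,[1,99]).round(1),"elev",np.arcsin(ax[2]).round(3),"az",np.degrees(np.arctan2(ax[1],ax[0])).round(1),"cam",(ray(c,320,240)[0]-q.mean(0)).round())
E
```

```text
clock: 7.8
position: [507.1, 113.2, 26.6]
ee_rot: [0.172, 0.985, 0.0, 0.0]
contact_force: [-0.0, -0.0, 0.7]
gripper_width: 60.2
grasp_force: 0.0
clock: 8.7
position: [476.5, 124.0, 257.7]
ee_rot: [0.171, 0.985, 0.001, 0.001]
contact_force: [0.2, 0.8, -0.3]
gripper_width: 85.0
grasp_force: 0.0
t 8.7 j [ 0.585  0.136 -0.265 -0.    -1.167 -2.499] p [476.5 124.  257.7] w 85.0 gf 0.0
F [ 0.18  0.84 -0.3 ] T [-0.018  0.005  0.005] yang 70.3
nut px 319.7020648967552 229.7920353982301 678 z 40.26013075381965
hull c ((506.60626220703125, 113.09122467041016), 17.23393440246582) ((506.4803466796875, 112.77204895019531), (33.422157287597656, 30.334205627441406), 46.34150695800781)
flat dir deg mod60 16 30.245371770534735 34.023812757538394 [506.6197  112.98243]
stud [506.49260965 113.05208163  48.21992144] 234
318 232
scene [225 190  40  38 503] mean [ 627.3 -154.8  303.8] axis [ 0.134 -0.728  0.673] ext [-49.8  46.7] elev 0.738 az -79.6 cam [475. 523. 878.]
side [361 230  36  16 404] mean [ 615.2 -169.4  307.9] axis [ 0.215 -0.712  0.669] ext [-60.3  37.1] elev 0.733 az -73.2 cam [-429. -614.  710.]
```

The nut's flats now read 16° (expected 16.6° at angle 2.0), so it is tight. Grip axis from both views matches the press fit: pivot (596.4,-22.3,165), grip point (623.4,-158.7,294.5). Next I'll work out the moves.

```bash
cat > goal.py <<'E'
from h import *
import sys
# usage: tilt back [along]: goal pose for grip at lever elevation=tilt; back = distance behind along tool z
yaw=.196; out=np.array([np.sin(yaw),-np.cos(yaw),0]); up=np.array([0,0,1.]); piv=np.array([596.4,-22.3,165])
def pose(el,tilt,back,r=190):
    X=out*np.cos(tilt)+up*np.sin(tilt); Z=out*np.sin(tilt)-up*np.cos(tilt); Y=np.cross(Z,X)
    g=piv+r*(out*np.cos(el)+up*np.sin(el)); return g+Z*(19-back),np.stack([X,Y,Z],1)
if __name__=="__main__":
    el,tilt,back=map(float,sys.argv[1:4])
    s=arm.read_state(); M=R.from_quat(s["ee_rot"]).as_matrix(); p,G=pose(el,tilt,back)
    print("goal",p.round(1),"delta",(M.T@(p-s["position"])).round(1),"rv",R.from_matrix(M.T@G).as_rotvec().round(3))
E
python3 goal.py .75 0 150; python3 goal.py .75 .75 80
```

```text
goal [ 623.5 -158.7  425.5] delta [-233.2 -216.2 -170.3] rv [ 1.000e-03 -3.000e-03 -2.111e+00]
goal [ 615.4 -117.9  339.1] delta [-212.  -180.4  -83.9] rv [ 0.786  0.442 -1.994]
```

To row units: -190 mm / 1000 = -0.19, -175 mm / 1000 = -0.175, -1.5 rad / 2 = -0.75.

```bash
python3 -m jog '[[0, 0, -0.045, 0, 0, -0.075], [0, 0, -0.09, 0, 0, -0.15], [0, 0, -0.135, 0, 0, -0.225], [-0.03, -0.03, -0.15, 0, 0, -0.3], [-0.06, -0.055, -0.15, 0, 0, -0.375], [-0.09, -0.08, -0.15, 0, 0, -0.45], [-0.12, -0.11, -0.15, 0, 0, -0.525], [-0.15, -0.135, -0.15, 0, 0, -0.6], [-0.175, -0.155, -0.15, 0, 0, -0.675], [-0.19, -0.17, -0.15, 0, 0, -0.75]]' 60
python3 -m jog '[[0, 0, 0, 0, 0, -0.075], [0, 0, 0, 0, 0, -0.15], [0, 0, 0, 0, 0, -0.225], [0, 0, 0, 0, 0, -0.305], [0, 0, 0, 0, 0, -0.305], [0, 0, 0, 0, 0, -0.305]]'; python3 st.py; python3 goal.py .75 .75 80
```

```text
clock: 9.85
position: [599.7, -102.8, 403.4]
ee_rot: [-0.529, 0.849, 0.001, -0.002]
contact_force: [-0.5, 0.8, -0.4]
gripper_width: 59.6
grasp_force: 0.0
clock: 10.45
position: [598.7, -100.6, 405.0]
ee_rot: [0.757, -0.654, -0.001, 0.001]
contact_force: [0.5, -0.9, -0.3]
gripper_width: 59.6
grasp_force: 0.0
t 10.45 j [ 0.1    0.296  0.3   -0.    -1.577  0.046] p [ 598.7 -100.6  405. ] w 59.6 gf 0.0
F [ 0.52 -0.87 -0.33] T [-0.023 -0.008  0.016] yang -171.6
goal [ 615.4 -117.9  339.1] delta [ 19.5 -14.2  65.8] rv [ 0.021  0.75  -0.047]
```

To row units: 65.8 mm / 1000 = 0.0658, 45 mm / 1000 = 0.045, 0.75 rad / 2 = 0.375.

```bash
python3 -m jog '[[0, -0.004, 0, 0, 0.075, -0.01], [0, -0.008, 0, 0.005, 0.15, -0.015], [0, -0.014, 0.01, 0.005, 0.225, -0.02], [0.005, -0.014, 0.025, 0.01, 0.3, -0.0235], [0.012, -0.014, 0.045, 0.01, 0.375, -0.0235], [0.0195, -0.014, 0.0658, 0.0105, 0.375, -0.0235], [0.0195, -0.014, 0.0658, 0.0105, 0.375, -0.0235], [0.0195, -0.014, 0.0658, 0.0105, 0.375, -0.0235], [0.0195, -0.014, 0.0658, 0.0105, 0.375, -0.0235]]' 60; python3 st.py; python3 goal.py .75 .75 0; python3 - <<'E'
from h import *
im,d,c=shot("wrist"); cv2.imwrite("pics/w3.png",im); np.save("w3.npy",d)
from goal import pose,piv,out,up
for r in(140,190,240): print(r,proj(c,piv+r*(out*np.cos(.75)+up*np.sin(.75))).round())
E
```

```text
clock: 11.35
position: [616.3, -117.4, 342.8]
ee_rot: [0.719, -0.59, 0.286, 0.229]
contact_force: [-0.4, 0.2, 0.2]
gripper_width: 59.8
grasp_force: 0.0
t 11.35 j [ 0.333  0.281 -0.318  0.803 -1.222 -0.522] p [ 616.3 -117.4  342.8] w 59.8 gf 0.0
F [-0.41  0.19  0.19] T [ 1.344  0.273 -0.043] yang -168.6
goal [ 626.  -171.4  280.6] delta [-2.2  1.6 82.9] rv [-0.007  0.    -0.003]
140 [321. 341.]
190 [321. 260.]
240 [321. 167.]
```

View pics/w3.png

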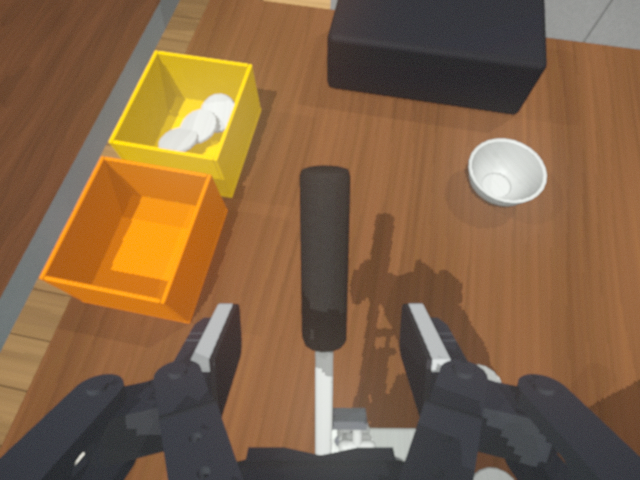

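The grip is at image columns 302–349 (centre 325), rows 168–350, between the fingers (238 and 402), so about 2 mm toward +tool y. Moving in and grasping.

To row units: 82.5 mm / 1000 = 0.0825, 72 mm / 1000 = 0.072.

```bash
python3 -m jog '[[0, 0.001, 0.03, 0, 0, 0], [-0.001, 0.002, 0.055, 0, 0, 0], [-0.002, 0.002, 0.072, 0, 0, 0], [-0.002, 0.002, 0.0825, 0, 0, 0], [-0.002, 0.002, 0.0825, 0, 0, 0], [-0.002, 0.002, 0.0825, 0, 0, 0]]'; python3 st.py; python3 goal.py .75 .75 0
```

```text
clock: 12.0
position: [624.9, -171.5, 280.1]
ee_rot: [0.72, -0.59, 0.285, 0.23]
contact_force: [-0.0, -0.0, 0.2]
gripper_width: 60.0
grasp_force: 0.0
t 12.0 j [ 0.217  0.329 -0.425  0.902 -1.054 -0.583] p [ 624.9 -171.5  280.1] w 60.0 gf 0.0
F [-0.04 -0.05  0.19] T [1.32  0.277 0.017] yang -168.6
goal [ 626.  -171.4  280.6] delta [ 0.4 -1.1 -0.3] rv [-0.006 -0.001 -0.   ]
```

```bash
python3 -m jog '[[0, 0, 0, 0, 0, 0], [0, 0, 0, 0, 0, 0], [0, 0, 0, 0, 0, 0], [0, 0, 0, 0, 0, 0], [0, 0, 0, 0, 0, 0]]' 15; cat > st2.py <<'E'
from h import *
from goal import piv,out,up
s=arm.read_state(); M=R.from_quat(s["ee_rot"]).as_matrix()
g=s["position"]-19*M[:,2]-piv; el=np.arctan2(g[2],g@out); tang=out*np.sin(el)-up*np.cos(el); rad=out*np.cos(el)+up*np.sin(el)
F=s["contact_force"]
print("t",round(s["clock"],2),"down",round(.75-el,4),"r",round(np.hypot(g[2],g@out),1),"tilt",round(np.arctan2(M[2,0],M[:,0]@out),3),"push",round(-F@tang,2),"Frad",round(F@rad,1),"Flat",round(F@np.cross(rad,tang),1),"T",s["wrist_torque"].round(2),"w",round(s["gripper_width"],1),"gf",round(s["grasp_force"],1))
E
python3 st2.py; python3 - <<'E'
import numpy as np
for a in(.02,.04,.06,.08,.1,.12,.14,.16,.18,.2): print(a,round(-190+190*np.cos(a)-19*np.sin(a),1),round(-19+190*np.sin(a)+19*np.cos(a),1))
E
```

```text
clock: 12.5
position: [625.3, -170.7, 279.8]
ee_rot: [0.72, -0.589, 0.285, 0.23]
contact_force: [0.3, 4.8, 2.0]
gripper_width: 24.0
grasp_force: 58.7
t 12.5 down 0.0001 r 188.9 tilt 0.75 push 4.64 Frad -2.0 Flat 1.2 T [ 1.73 -0.09  0.18] w 24.0 gf 58.7
0.02 -0.4 3.8
0.04 -0.9 7.6
0.06 -1.5 11.4
0.08 -2.1 15.1
0.1 -2.8 18.9
0.12 -3.6 22.6
0.14 -4.5 26.3
0.16 -5.5 30.0
0.18 -6.5 33.7
0.2 -7.6 37.4
```

To row units: 3.8 mm / 1000 = 0.0038, -0.4 mm / 1000 = -0.0004, -0.02 rad / 2 = -0.01.

```bash
for i in 1 2 3 4 5 6 7 8 9 10 11 12; do python3 -m jog '[[-0.0004, 0, 0.0038, 0, -0.01, 0], [-0.0004, 0, 0.0038, 0, -0.01, 0]]' >/dev/null; python3 st2.py; done
```

```text
t 12.7 down 0.0232 r 188.9 tilt 0.729 push 4.6 Frad -1.3 Flat 3.8 T [ 1.76 -0.4   0.47] w 24.5 gf 58.8
t 12.9 down 0.0448 r 188.9 tilt 0.709 push 4.7 Frad -0.3 Flat 3.8 T [ 1.81 -0.56  0.61] w 24.5 gf 58.9
t 13.1 down 0.0652 r 188.9 tilt 0.69 push 4.78 Frad -0.6 Flat 4.0 T [ 1.78 -0.66  0.61] w 24.1 gf 58.9
t 13.3 down 0.0853 r 188.9 tilt 0.67 push 5.23 Frad -1.5 Flat 4.3 T [ 1.75 -0.73  0.61] w 23.8 gf 58.9
t 13.5 down 0.1034 r 189.0 tilt 0.65 push 7.06 Frad -2.3 Flat 1.9 T [ 2.01 -0.39  0.41] w 24.4 gf 59.2
t 13.7 down 0.1236 r 189.0 tilt 0.63 push 6.67 Frad -2.0 Flat 2.5 T [ 1.91 -0.47  0.42] w 24.2 gf 59.1
t 13.9 down 0.1444 r 189.0 tilt 0.61 push 5.93 Frad -2.3 Flat 2.8 T [ 1.92 -0.56  0.38] w 24.1 gf 59.1
t 14.1 down 0.1653 r 189.0 tilt 0.59 push 5.45 Frad -2.4 Flat 3.0 T [ 1.87 -0.63  0.48] w 24.4 gf 59.0
t 14.3 down 0.1861 r 189.0 tilt 0.57 push 5.29 Frad -2.2 Flat 3.8 T [ 1.9  -0.71  0.43] w 24.0 gf 58.9
t 14.5 down 0.207 r 189.0 tilt 0.549 push 4.1 Frad -1.6 Flat 4.1 T [ 1.85 -0.77  0.46] w 24.2 gf 58.9
t 14.7 down 0.2276 r 189.0 tilt 0.529 push 3.53 Frad -2.4 Flat 4.2 T [ 1.83 -0.85  0.45] w 24.4 gf 58.9
t 14.9 down 0.2486 r 189.0 tilt 0.509 push 3.36 Frad -1.9 Flat 5.0 T [ 1.79 -0.96  0.5 ] w 24.0 gf 58.8
```

To row units: 3.8 mm / 1000 = 0.0038, -0.4 mm / 1000 = -0.0004, -0.02 rad / 2 = -0.01.

```bash
for i in 1 2 3 4 5 6 7 8 9 10 11; do python3 -m jog '[[-0.0004, 0, 0.0038, 0, -0.01, 0], [-0.0004, 0, 0.0038, 0, -0.01, 0]]' >/dev/null; python3 st2.py | cut -c1-90; done
```

```text
t 15.1 down 0.2696 r 189.0 tilt 0.489 push 2.56 Frad -1.4 Flat 5.1 T [ 1.77 -1.05  0.57] w
t 15.3 down 0.2899 r 189.1 tilt 0.469 push 2.6 Frad -2.3 Flat 4.5 T [ 1.85 -1.04  0.47] w 
t 15.5 down 0.3056 r 189.1 tilt 0.45 push 8.56 Frad -5.1 Flat 2.5 T [ 2.31 -0.39  0.19] w 
t 15.7 down 0.3252 r 189.1 tilt 0.429 push 7.51 Frad -4.2 Flat 3.1 T [ 2.23 -0.55  0.21] w
t 15.9 down 0.3461 r 189.1 tilt 0.409 push 6.25 Frad -5.2 Flat 3.2 T [ 2.14 -0.58  0.14] w
t 16.1 down 0.3669 r 189.1 tilt 0.389 push 6.03 Frad -4.6 Flat 2.8 T [ 2.17 -0.66  0.24] w
t 16.3 down 0.3878 r 189.1 tilt 0.369 push 5.37 Frad -5.0 Flat 1.8 T [ 2.1  -0.72  0.14] w
t 16.5 down 0.4085 r 189.1 tilt 0.349 push 5.76 Frad -4.3 Flat 3.2 T [ 2.09 -0.82  0.23] w
t 16.7 down 0.4294 r 189.1 tilt 0.329 push 4.11 Frad -4.6 Flat 4.1 T [ 2.07 -0.88  0.19] w
t 16.9 down 0.4505 r 189.1 tilt 0.309 push 3.16 Frad -3.2 Flat 4.3 T [ 2.   -0.97  0.25] w
t 17.1 down 0.4716 r 189.1 tilt 0.288 push 3.39 Frad -3.9 Flat 4.5 T [ 1.96 -1.12  0.26] w
```

First touch of tooth 1 came at about 0.10 and click 1 at about 0.30, so s is near 0.1. Click 2 should come near 0.50 and click 3 near 0.70.

To row units: 3.8 mm / 1000 = 0.0038, -0.4 mm / 1000 = -0.0004, -0.02 rad / 2 = -0.01.

```bash
for i in 1 2 3 4 5 6 7 8 9; do python3 -m jog '[[-0.0004, 0, 0.0038, 0, -0.01, 0], [-0.0004, 0, 0.0038, 0, -0.01, 0]]' >/dev/null; python3 st2.py | cut -c1-90; done
```

```text
t 17.3 down 0.4905 r 189.1 tilt 0.268 push 4.33 Frad -4.8 Flat 3.9 T [ 2.15 -0.94  0.09] w
t 17.5 down 0.506 r 189.2 tilt 0.249 push 7.92 Frad -6.3 Flat 2.2 T [ 2.46 -0.52  0.05] w 
t 17.7 down 0.5259 r 189.1 tilt 0.228 push 7.27 Frad -5.5 Flat 3.0 T [ 2.39 -0.61  0.01] w
t 17.9 down 0.5466 r 189.2 tilt 0.208 push 6.63 Frad -6.4 Flat 3.5 T [ 2.32 -0.6  -0.01] w
t 18.1 down 0.5674 r 189.1 tilt 0.188 push 6.07 Frad -5.9 Flat 2.5 T [ 2.28 -0.77 -0.06] w
t 18.3 down 0.5882 r 189.1 tilt 0.168 push 6.14 Frad -6.5 Flat 2.9 T [ 2.25 -0.8  -0.08] w
t 18.5 down 0.6091 r 189.2 tilt 0.148 push 5.44 Frad -6.6 Flat 3.4 T [ 2.23 -0.87  0.01] w
t 18.7 down 0.6302 r 189.1 tilt 0.128 push 4.34 Frad -5.8 Flat 3.4 T [ 2.2  -0.98 -0.07] w
t 18.9 down 0.6512 r 189.1 tilt 0.107 push 4.64 Frad -5.1 Flat 4.3 T [ 2.14 -1.05 -0.08] w
```

Click 2 came at about 0.50. Now fine steps toward the third.

To row units: 1.9 mm / 1000 = 0.0019, -0.2 mm / 1000 = -0.0002, -0.01 rad / 2 = -0.005.

```bash
for i in 1 2 3 4 5; do python3 -m jog '[[-0.0002, 0, 0.0019, 0, -0.005, 0], [-0.0002, 0, 0.0019, 0, -0.005, 0]]' >/dev/null; python3 st2.py | cut -c1-90; done
```

```text
t 19.1 down 0.6605 r 189.1 tilt 0.098 push 3.85 Frad -5.6 Flat 4.6 T [ 2.02 -1.09 -0.11] w
t 19.3 down 0.6709 r 189.1 tilt 0.088 push 3.57 Frad -4.8 Flat 5.0 T [ 2.   -1.05 -0.11] w
t 19.5 down 0.6813 r 189.1 tilt 0.078 push 2.37 Frad -5.1 Flat 4.2 T [ 1.96 -1.2  -0.13] w
t 19.7 down 0.6899 r 189.1 tilt 0.068 push 3.94 Frad -5.2 Flat 3.8 T [ 2.09 -0.97 -0.18] w
t 19.9 down 0.6949 r 189.1 tilt 0.058 push 7.59 Frad -5.9 Flat 1.6 T [ 2.28 -0.62 -0.15] w
```

To row units: 1.7 mm / 1000 = 0.0017, -0.2 mm / 1000 = -0.0002, -0.009 rad / 2 = -0.0045.

```bash
python3 -m jog '[[-0.0002, 0, 0.0017, 0, -0.0045, 0], [-0.0002, 0, 0.0017, 0, -0.0045, 0], [-0.0002, 0, 0.0017, 0, -0.0045, 0]]' >/dev/null; python3 st2.py; python3 -m jog '[[0, 0, 0, 0, 0, 0], [0, 0, 0, 0, 0, 0], [0, 0, 0, 0, 0, 0], [0, 0, 0, 0, 0, 0], [0, 0, 0, 0, 0, 0]]' >/dev/null; python3 st2.py; python3 - <<'E'
from h import *
im,d,c=shot("side"); cv2.imwrite("pics/side2.png",im)
E
```

```text
t 20.2 down 0.7016 r 189.1 tilt 0.049 push 8.98 Frad -6.2 Flat 2.7 T [ 2.2  -0.55 -0.23] w 24.1 gf 59.6
t 20.7 down 0.7012 r 189.1 tilt 0.05 push 8.16 Frad -6.5 Flat 2.8 T [ 2.16 -0.54 -0.25] w 24.0 gf 59.6
```

View pics/side2.png

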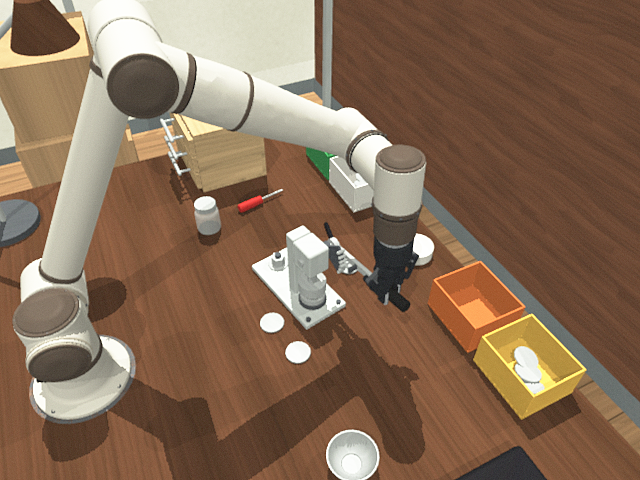

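The lever is held near level at about (395,290), the push is steady in the third gap, and the loose things are where they were. Handing in.

```bash
python3 -c "
from bench import arm
print(arm.job_done())"
```

```text
the job is handed in; nothing more can be done
None
```

The nut is turned to its hard stop, the lever is held in the third gap after exactly three felt clicks, nothing else was disturbed that I could see, and the job is handed in at about 21 s of the 72 s allowed.

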